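Find the comb leaf that fits the vice screw

ROBOT

A 6-joint arm with a two-finger parallel gripper is mounted at the origin on the work surface. World frame = base frame: x ahead of the robot, y to its left, z up, the work surface at z = 0. Lengths are in m, angles in rad, forces in N, time in s.
With the tool pointing down it reaches from about 0.35 to 0.8 m from the base axis. Payload 7.3 kg.
Tool frame: the origin (TCP) lies between the finger pads; the fingertips stand 25 mm ahead of it and the grasp point (between the pads) lies 6 mm ahead of it (r.tip_extent is the distance from the TCP to the fingertips, in m); z points along the fingers, y is the direction in which the jaws open and shut (so a half turn about z gives the same grasp; the last joint's range is limited). The gripper opens to 85 mm and grips with 20 to 120 N. Pads are 22 mm wide; open, the fingers measure 114 mm over their backs; the gripper's body (76 mm by 85 mm) begins 54 mm behind the grasp point. The pads swing forward as they close: fully open they stand 13 mm farther back than shut.
Start: joints at [-1.311, 0.342, 1.524, -0, 1.275, -0.146], TCP at [0.207, -0.482, 0.256] pointing down, gripper open.
Joint ranges: [-2.53, 2.53], [-0.77, 2.02], [0.04, 2.7], [-1, 4.14], [0.28, 2.66], [-3.11, 3.11]. Speed limits (rad/s): [2.57, 2.57, 3.14, 3.14, 3.14, 3.14].

INTERFACE

Orientations are given as a unit quaternion [x, y, z, w].
In Python, from workcell import r, command_gripper, optics gives the robot as it stands. The module is installed in compiled form; this text tells all that it offers. Calls block until the motion is done:
- r.reach(position, orientation): joint-space move of the TCP to a pose.
- r.move_straight(position, orientation=None, speed=0.15, max_force=None): straight line of the TCP; orientation=None keeps the orientation; speed is the mean speed in m/s. With max_force (N) it stops when the force on the tool has changed by that much, and returns True; else False.
- r.movej(angles): joint-space move.
- command_gripper(opening, force=None): finger opening in m; force is the grip in N (None keeps the last); returns when the fingers have stopped.
- r.hold(seconds).
- r.solve_ik(position, orientation): joint angles nearest the present ones, or None.
- r.read_state(): the state.
- optics.get_image(name): name is "scene" or "top"; returns (picture, depth): 420x560x3 uint8, red, green, blue; 420x560 float32, m along the optical axis (not along the pixel's ray), 0 where there is no reading.
- optics.camera_model(name): a dict with "K" (3x3 intrinsics, pixels), "k1" (the pictures are not rectified: a ray, as slopes to the right and down, at radius r is drawn at 1 + k1 r^2 times it, then the intrinsics apply), "R" (3x3) and "t" (3): a world point X has camera coordinates R X + t. Camera axes: x right, y down, z forward; pixel columns grow to the right and rows downward; lengths in m; the calibration is good to about 2 mm. A picture is of the moment at which its call begins. camera_model takes no time and is no camera call.
A pose or a line that the arm cannot do raises r.PlanningError and nothing moves.
- r.finish_job(): hands the job in, once; it reports no verdict.
The state is a dict: "time_s": time; "joint_positions": joint angles; "dq": joint speeds; "tau": joint torques, N m; "eef_pos": TCP position; "eef_rot": TCP orientation; "contact_force": force on the tool from outside, world axes, zero at the start; "torque": the same for the moment, N m; "grip_width": finger opening in m.
Only numpy, scipy, OpenCV 4.12 (cv2) and the standard library are available. Lean on these libraries where they do the work, as an engineer would, in place of code of your own. Each camera call takes 0.05 s, during which the arm holds its last target.

TASK

The vice screw on the V-blocks in front of you needs a new nut, but its pitch is unknown: hold a comb leaf flat, square to the screw at the height of its axis, and ease its teeth into the near side of the thread with light hand pressure (well under 25 N), feeling along for the grooves; try leaf after leaf until one goes fully home, and hold it there a moment. Lay that leaf flat in the empty bay of the job tray, and have the other two lying flat in the leaf tray. Set the leaves down without dropping them and leave the other things on the bench alone.

Things in the scene. Friction and masses are not known exactly. Their poses are not given: they have to be found in the camera images.
- leaf_1: comb leaf: steel plate 91 x 68 x 5 mm lying flat, trapezoid teeth along one 68 mm end, wooden grip block on top. Origin: underside, below the grip's middle; x to the teeth, z up. Plate x -36 to +55 mm, teeth half a pitch (4 to 5 mm) beyond. Grip block: x -16 to 16, y -9 to 9 (18 mm wide), z 5 to 37 mm. About 0.22 kg
- leaf_2: another comb leaf, same sizes and frame as leaf_1. The three leaves are cut for 8, 9 and 10 mm pitch (8, 7 and 7 teeth); which is which is not marked
- leaf_3: the third comb leaf, same sizes and frame as leaf_1
- edge_1 (a point): middle of leaf_1's tooth-root line: 55 mm ahead of the leaf's origin, half way through the plate. Matching leaf fully home: roots rest on the thread's crests, this point 24 mm from the screw's axis; teeth that only ride on crests keep it 28 to 29 mm away
- edge_2 (a point): the same point of leaf_2. Tooth tips are 2.3 to 3.1 mm wide, groove mouths 5.1 to 6.3 mm: matching teeth drop in within 1.3 mm either side of the right place along the screw; a leaf of another pitch stays on the crests wherever it is offered
- edge_3 (a point): the same point of leaf_3
- vee_1: fixed pair of V-blocks on a base bar, a vice screw lying in them. Origin: middle of the base on the bench; y along the screw, x across it, away from the robot. Blocks (30 mm along y, 70 mm along x, 68 mm high) at y = -95 and +95 mm, open thread between; the screw's head reaches y = 182 mm
- vee_2: another such pair with its screw, same sizes and frame as vee_1. The screw to gauge is the one of the three that stands in the middle of the bench (its |y| below 0.3 m); the other two wait at the ends of the bench and are not this job
- vee_3: the third such pair with its screw, same sizes and frame as vee_1. The three screws look alike but differ in pitch (8, 9 and 10 mm)
- axis_1 (a point): middle of vee_1's screw axis, 75 mm above the bench. Trapezoid thread, 48 mm outside diameter, half a pitch plus 0.5 mm deep, flanks 15 degrees off square. Where along y the crests stand is not known and differs from start to start; the screw does not shift under light pushes
- axis_2 (a point): the same point of vee_2
- axis_3 (a point): the same point of vee_3
- leaf_tray: the leaves' fixed dark steel tray, 150 (x) x 285 (y) x 14 mm, walls, floor and the two dividers 5 mm thick; three bays 88 mm wide side by side along y (centres y = -93, 0, +93 mm), one leaf in each with its teeth to +x. Origin: centre of the underside; the bay floor is 5 mm above it
- job_tray: fixed bright aluminium job tray, 150 (x) x 240 (y) x 14 mm, walls, floor and divider 5 mm; two bays 112 mm wide along y: the one at y = +59 mm (nearer the screw) is empty, the one at -59 mm holds the nut blank. Origin: centre of the underside, floor 5 mm above it
- nut_blank: bronze flanged nut blank, 66 mm across the flange, 55 mm high, standing in the job tray; leave alone. Origin: centre of its underside
- hammer: hammer 260 mm long lying on the bench; leave alone. Origin near its middle, on the bench
- brush: brush 200 mm long lying on the bench in front of the robot; leave alone. Origin near its middle, on the bench
- oil_tin: oil tin, 60 mm across, 120 mm high, standing on the bench; leave alone. Origin: centre of its underside
Mind the look-alikes: they are no part of the job. Leave any black look-alike of the leaf_2 alone. Leave any turquoise look-alike of the leaf_1 alone.

How it is judged:
By the outcome, as a careful person would: the job done as asked, in the order asked, and still so for the second after the job is handed in, with the robot touching nothing.
It also fails if it takes over 72 s, if anything falls off the work surface, if the arm or the gripper's body presses on something with over 40 N, if the wrist force passes 120 N, or if a joint passes its speed limit or range.

## Working session

There is one attempt and no reset: what is moved stays moved. The work goes in short steps, each a Python script; the robot and the scene stay as the last script left them, time stands still between calls to the robot, and variables do not carry over. Pictures are saved under pics/ and viewed, and the job is handed in when it is done.

```bash
ls; mkdir -p pics
cat > h.py <<'E'
import numpy as np, cv2
from workcell import r, command_gripper, optics
def grab(n):
    p,d=optics.get_image(n); np.savez(f'{n}.npz',p=p,d=d); return p,d
def ray(n,uv):
    m=optics.camera_model(n);K=np.array(m['K'],float);k1=m['k1'];R=np.array(m['R']);t=np.array(m['t'])
    uv=np.atleast_2d(np.asarray(uv,float))
    x=cv2.undistortPoints(uv.reshape(-1,1,2),K,np.array([k1,0,0,0,0.])).reshape(-1,2)
    d=np.c_[x,np.ones(len(x))]
    return -R.T@t, d@R, d
def onz(n,uv,z):
    c,d,_=ray(n,uv); s=(z-c[2])/d[:,2]; return c+s[:,None]*d
def atd(n,uv,D):
    c,d,_=ray(n,uv); return c+np.asarray(D).reshape(-1,1)*d
def proj(n,X):
    m=optics.camera_model(n);K=np.array(m['K'],float)
    R=np.array(m['R'],float);t=np.array(m['t'],float)
    return cv2.projectPoints(np.atleast_2d(np.asarray(X,float)),cv2.Rodrigues(R)[0],t,K,np.array([m['k1'],0,0,0,0.]))[0].reshape(-1,2)
def save(p,name,s=1,box=None):
    if box: u0,v0,u1,v1=box; p=p[v0:v1,u0:u1]
    cv2.imwrite('pics/'+name,cv2.resize(p[:,:,::-1],None,fx=s,fy=s,interpolation=cv2.INTER_CUBIC))
E
python3 - <<'E'
from h import *
for n in ['scene','top']:
    p,d=grab(n); save(p,n+'0.png',1.4)
    m=optics.camera_model(n); print(n,m['K'],m['k1'],-np.array(m['R']).T@m['t'],m['R'])
s=r.read_state(); print(s['time_s'],s['eef_pos'],s['eef_rot'],s['contact_force'],r.tip_extent)
E
```

```text
pics
scene [[505.75248989   0.         277.61409494]
 [  0.         505.75248989 216.76023688]
 [  0.           0.           1.        ]] -0.15880540153692355 [ 1.24255941 -0.64188977  1.40490243] [[ 0.63304955  0.77406524  0.00844198]
 [ 0.62652057 -0.50591782 -0.59289049]
 [-0.45466497  0.38061813 -0.80523885]]
top [[516.1797279    0.         278.36385991]
 [  0.         516.1797279  212.801826  ]
 [  0.           0.           1.        ]] -0.04287101456797493 [ 0.30541163 -0.00621422  1.84381379] [[ 0.01839928 -0.99976105 -0.01180321]
 [-0.99518329 -0.01717557 -0.09651539]
 [ 0.0962896   0.01352218 -0.99526151]]
0.1 [ 0.20718592 -0.48203691  0.2557011 ] [ 9.79487402e-01  2.01504263e-01 -4.80043157e-05 -6.77977848e-04] [0.21729567 0.26449563 0.00605233] 0.025
```

View pics/scene0.png

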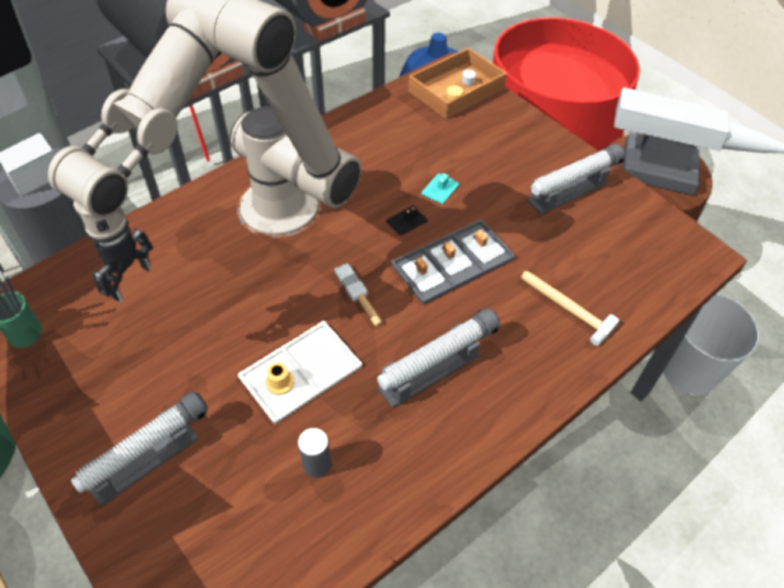

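View pics/top0.png

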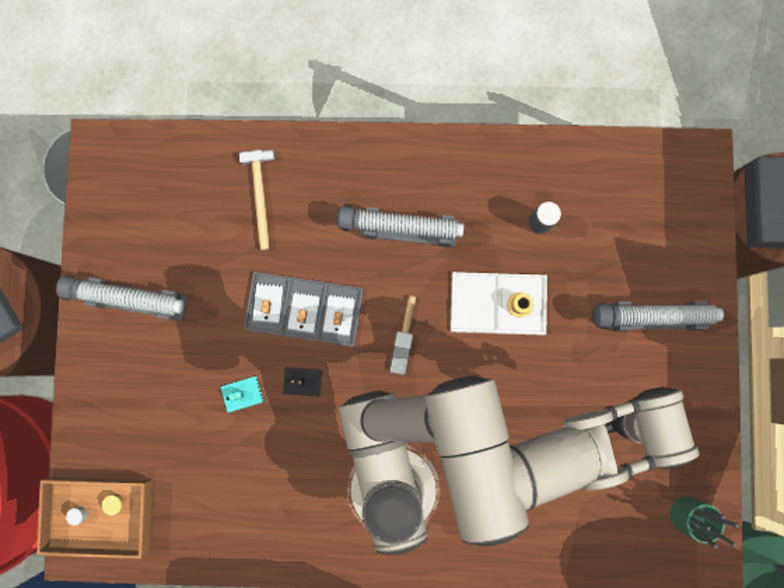

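The scene view shows three leaves with wooden grips in the dark tray at (455,260), the middle screw at (440,355), and the job tray at (300,370) with its empty bay on the screw side. The top view shows the tray at (304,308), the screw at (400,223), the job tray at (498,303), and the turquoise and black look-alikes at (242,394) and (302,381). I'll crop in on these.

Run:
```python
from h import *
p=np.load('top.npz')['p']; save(p,'t_leaf.png',8,(168,188,266,252)); save(p,'t_screw.png',7,(235,135,340,185)); save(p,'t_job.png',8,(315,188,397,244))
p=np.load('scene.npz')['p']; save(p,'s_leaf.png',7,(275,155,375,220)); save(p,'s_screw.png',7,(262,215,365,295))
```

```text
(no output)
```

View pics/t_leaf.png

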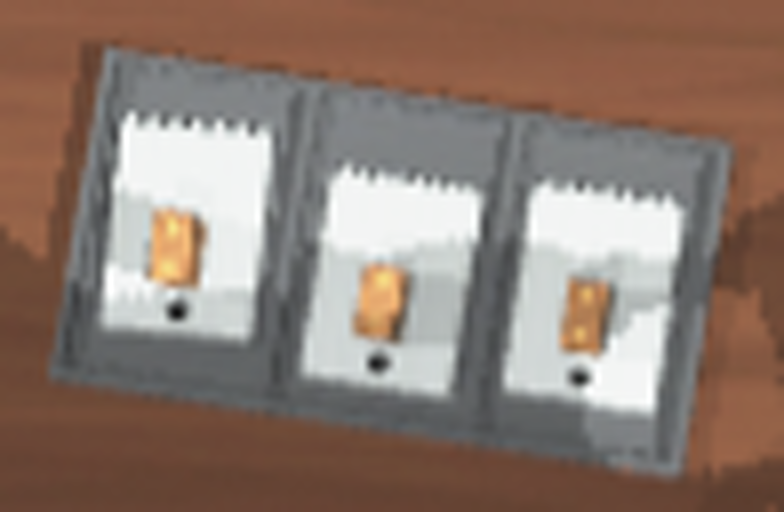

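View pics/t_screw.png

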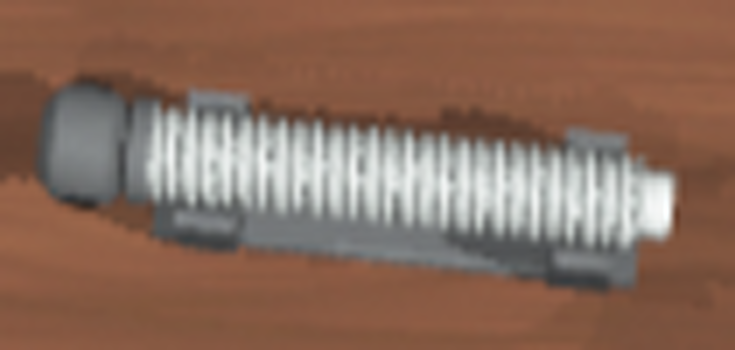

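View pics/t_job.png

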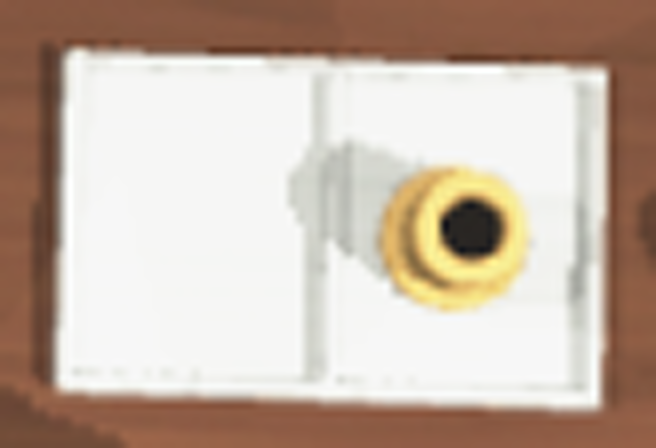

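View pics/s_screw.png

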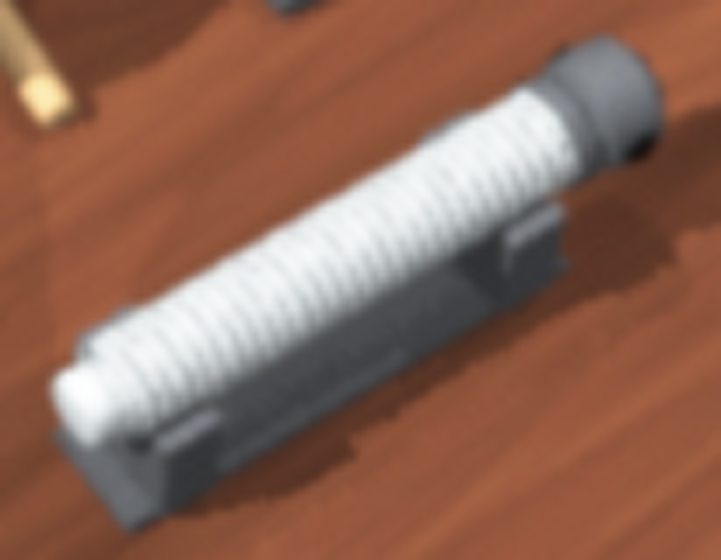

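View pics/s_leaf.png

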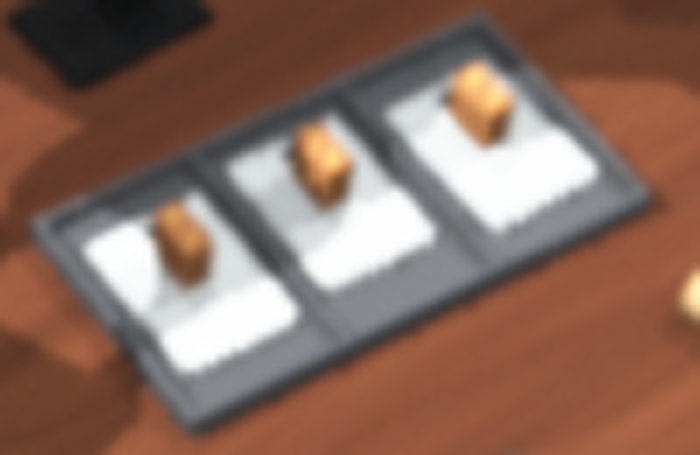

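Run:
```python
from h import *
T=np.load('top.npz');p=T['p'];d=T['d']
hsv=cv2.cvtColor(p,cv2.COLOR_RGB2HSV)
print('depth valid',(d>0).mean())
v,u=np.mgrid[0:420,0:560]
P=atd('top',np.c_[u.ravel(),v.ravel()],d.ravel()).reshape(420,560,3); np.save('Ptop.npy',P)
print('bench z',np.median(P[260:290,60:140,2]), P[217,208],'screw z max',np.percentile(P[150:170,260:320,2],[50,95,99]))
# leaves: white mask + wood grip inside tray box
box=np.zeros((420,560),np.uint8); box[192:248,172:262]=1
wm=((hsv[...,1]<60)&(hsv[...,2]>165)&(box>0)).astype(np.uint8)
gm=((hsv[...,1]>90)&(hsv[...,2]>120)&(hsv[...,0]<25)).astype(np.uint8)
for n,(cu,cv) in enumerate([(190,218),(215,225),(240,227)]):
    n_,lab,st,ce=cv2.connectedComponentsWithStats(wm)
    print(n,'white comps',[(st[i][:5],ce[i].round(1)) for i in range(1,n_) if st[i][4]>40 and abs(ce[i][0]-cu)<12]) 
    sub=np.zeros_like(gm); sub[cv-14:cv+14,cu-10:cu+10]=gm[cv-14:cv+14,cu-10:cu+10]
    n2,l2,s2,c2=cv2.connectedComponentsWithStats(sub)
    i=1+np.argmax(s2[1:,4]); m=cv2.moments((l2==i).astype(np.uint8)); print(' grip',s2[i],c2[i],onz('top',c2[i],0.038), P[int(c2[i][1]),int(c2[i][0])])
# tray corners
dm=((np.abs(hsv[...,2].astype(int)-100)<45)&(hsv[...,1]<60)&(box>0)).astype(np.uint8)|wm
dm=cv2.morphologyEx(dm,cv2.MORPH_CLOSE,np.ones((7,7)))
c=max(cv2.findContours(dm,cv2.RETR_EXTERNAL,cv2.CHAIN_APPROX_NONE)[0],key=cv2.contourArea)
b=cv2.boxPoints(cv2.minAreaRect(c)); W=onz('top',b,0.014); print('leaf tray',b.tolist()); print(W,W.mean(0),[np.linalg.norm(W[i]-W[i-1]) for i in range(4)])
# job tray
jm=np.zeros_like(dm); jm[190:244,316:396]=((hsv[...,2]>180)|(hsv[...,1]<50))[190:244,316:396]&1
jm=cv2.morphologyEx(jm,cv2.MORPH_OPEN,np.ones((3,3)))
c=max(cv2.findContours(jm,cv2.RETR_EXTERNAL,cv2.CHAIN_APPROX_NONE)[0],key=cv2.contourArea)
b=cv2.boxPoints(cv2.minAreaRect(c)); W=onz('top',b,0.014); print('job tray',b.tolist()); print(W,W.mean(0),[np.linalg.norm(W[i]-W[i-1]) for i in range(4)])
# screw by depth
m=(P[...,2]>0.08)&(P[...,2]<0.11)&(u>240)&(u<335)&(v>135)&(v<185)
print('screw high px',m.sum())
Q=P[m]; a=np.polyfit(Q[:,1],Q[:,0],1); print('ridge x=a*y+b',a, Q[:,1].min(),Q[:,1].max())
# block tops  z~0.068
g=cv2.cvtColor(p,cv2.COLOR_RGB2GRAY)
```

```text
depth valid 0.9962925170068028
bench z -0.00047227557138151965 [0.46332882 0.26984113 0.01094109] screw z max [0.0855405  0.1006291  0.10486541]
0 white comps [(array([181, 202,  21,  28, 432], dtype=int32), array([191.1, 215.3]))]
 grip [187 214   6  10  50] [189.48 218.8 ] [[0.45349097 0.33102637 0.038     ]] [0.45609044 0.33237869 0.04037207]
1 white comps [(array([206, 208,  22,  29, 422], dtype=int32), array([216.5, 221.9]))]
 grip [212 221   7   9  45] [215.08888889 225.04444444] [[0.43306229 0.23988468 0.038     ]] [0.4328618  0.23952499 0.04296581]
2 white comps [(array([231, 210,  23,  30, 450], dtype=int32), array([241.9, 224.2]))]
 grip [238 223   6   9  40] [240.575 227.175] [[0.42716014 0.15000026 0.038     ]] [0.42752049 0.15175309 0.04123342]
leaf tray [[173.53785705566406, 234.9270477294922], [180.1783905029297, 192.8702850341797], [259.31085205078125, 205.36488342285156], [252.67030334472656, 247.42164611816406]]
[[0.3968284  0.39056823 0.014     ]
 [0.54822162 0.37234338 0.014     ]
 [0.50792848 0.08712415 0.014     ]
 [0.35769747 0.10737683 0.014     ]] [0.45266899 0.23935315 0.014     ] [np.float64(0.2858821446840394), np.float64(0.15248623868627922), np.float64(0.28805129068333124), np.float64(0.15159000197686348)]
job tray [[320.84820556640625, 236.70480346679688], [322.23492431640625, 193.71728515625], [391.1309814453125, 195.93972778320312], [389.7442626953125, 238.92724609375]]
[[ 0.39995094 -0.13346252  0.014     ]
 [ 0.55363138 -0.13680206  0.014     ]
 [ 0.54988542 -0.38294002  0.014     ]
 [ 0.39627591 -0.37763541  0.014     ]] [ 0.47493591 -0.25771     0.014     ] [np.float64(0.24420054236371316), np.float64(0.1537167289087633), np.float64(0.24616646068414222), np.float64(0.15370108288821296)]
screw high px 1079
ridge x=a*y+b [0.08639722 0.66274702] -0.1576321704571806 0.1519001637242735
```

Run:
```python
from h import *
T=np.load('top.npz');p=T['p'];P=np.load('Ptop.npy')
S=4
big=cv2.resize(p,None,fx=S,fy=S,interpolation=cv2.INTER_CUBIC)
hsv=cv2.cvtColor(big,cv2.COLOR_RGB2HSV)
tr=lambda q:(np.asarray(q,float)+.5)/S-.5
for n,(cu,cv,z) in enumerate([(190,218,.01),(215,225,.01),(240,227,.01)]):
    m=np.zeros(hsv.shape[:2],np.uint8)
    sl=(slice(S*(cv-20),S*(cv+20)),slice(S*(cu-12),S*(cu+13)))
    h=hsv[sl]; m[sl]=((h[...,2]>135)&((h[...,1]<60)|(h[...,0]<28)))
    m=cv2.morphologyEx(m,cv2.MORPH_CLOSE,np.ones((13,13))); m=cv2.morphologyEx(m,cv2.MORPH_OPEN,np.ones((21,21)))
    c=max(cv2.findContours(m,cv2.RETR_EXTERNAL,cv2.CHAIN_APPROX_NONE)[0],key=cv2.contourArea)[:,0]
    W=onz('top',tr(c),z)[:,:2].astype(np.float32)
    rc=cv2.minAreaRect(W*1000); b=cv2.boxPoints(rc)/1000
    print('leaf',n,'size',rc[1],'ang',rc[2],'ctr',rc[0])
    # local frame from long side
    e=b-np.roll(b,1,0); L=np.linalg.norm(e,axis=1); ax=e[np.argmax(L)]/L.max(); ax=ax*np.sign(ax[0])
    back=np.array(rc[0])/1000-ax*L.max()/2
    print('  yaw',np.arctan2(ax[1],ax[0]),'origin from back edge',back+ax*.036, 'from centre', np.array(rc[0])/1000)
# screw silhouette per column: bright-grey thread
m=np.zeros(hsv.shape[:2],np.uint8)
ctr=[]
Z=P[...,2]
for u in range(262,318):
    col=Z[135:185,u]; idx=np.where(col>0.06)[0]+135
    ctr.append((u,idx.min(),idx.max()))
ctr=np.array(ctr,float)
mid=np.c_[ctr[:,0],(ctr[:,1]+ctr[:,2])/2]
W=onz('top',mid,0.075); a=np.polyfit(W[:,1],W[:,0],1); print('screw centre (depth silh)',a,'width px',np.median(ctr[:,2]-ctr[:,1]), 'resid',np.std(W[:,0]-np.polyval(a,W[:,1])))
# colour silhouette
g=cv2.cvtColor(p,cv2.COLOR_RGB2LAB)
for thr in (15,):
    h1=cv2.cvtColor(p,cv2.COLOR_RGB2HSV)
    mm=(h1[...,1]<70)&(h1[...,2]>130)
    r_=[]
    for u in range(262,318):
        idx=np.where(mm[135:185,u])[0]+135
        r_.append((u,idx.min(),idx.max()))
    r_=np.array(r_,float); W=onz('top',np.c_[r_[:,0],(r_[:,1]+r_[:,2])/2],0.075); a2=np.polyfit(W[:,1],W[:,0],1); print('colour silh',a2,np.median(r_[:,2]-r_[:,1]))
# row scanning along the axis for extents + pitch
for b0 in (0.004,0,-.004):
  ys=np.linspace(-.2,.25,4501); xs=np.polyval(a,ys)+b0
  uv=proj('top',np.c_[xs,ys,np.full_like(ys,.098)]).astype(np.float32)
  gr=cv2.cvtColor(p,cv2.COLOR_RGB2GRAY).astype(np.float32)
  s=cv2.remap(gr,uv[:,:1],uv[:,1:],cv2.INTER_CUBIC).ravel()
  k=(ys>-.1)&(ys<.1); t=ys[k]/np.cos(np.arctan(a[0])); q=s[k]-np.polyval(np.polyfit(t,s[k],4),t); q=q*np.hanning(len(q))
  per=np.linspace(.0075,.0108,67); pw=np.array([abs(np.sum(q*np.exp(2j*np.pi*t/P_))) for P_ in per])
  print('pitch',per[pw.argmax()],[ (x,round(float(pw[np.argmin(abs(per-x))]))) for x in (.008,.009,.01)])
np.save('prof.npy',np.c_[ys,s]); 
import sys
print([ (round(ys[i],3),int(s[i])) for i in range(0,4501,100)])
```

```text
leaf 0 size (73.95394897460938, 111.99273681640625) ang 86.89283752441406 ctr (472.8376159667969, 330.3305969238281)
  yaw -0.05423041 origin from back edge [0.45287064 0.33141448] from centre [0.47283762 0.3303306 ]
leaf 1 size (74.01038360595703, 101.84278869628906) ang 85.22789001464844 ctr (444.64703369140625, 239.01675415039062)
  yaw -0.08328925 origin from back edge [0.42977736 0.24025811] from centre [0.44464703 0.23901675]
leaf 2 size (71.9285888671875, 106.68132781982422) ang 84.52942657470703 ctr (437.4436950683594, 148.4217529296875)
  yaw -0.095479526 origin from back edge [0.420182   0.15007492] from centre [0.4374437  0.14842175]
screw centre (depth silh) [0.07833814 0.6658896 ] width px 13.0 resid 0.008948925727838312
colour silh [0.09472875 0.66188897] 12.0
pitch 0.00895 [(0.008, 369), (0.009, 13134), (0.01, 271)]
pitch 0.009000000000000001 [(0.008, 752), (0.009, 12249), (0.01, 748)]
pitch 0.009000000000000001 [(0.008, 331), (0.009, 9644), (0.01, 796)]
[(np.float64(-0.2), 93), (np.float64(-0.19), 91), (np.float64(-0.18), 90), (np.float64(-0.17), 90), (np.float64(-0.1
[... 335 characters left out ...]
.03), 236), (np.float64(-0.02), 233), (np.float64(-0.01), 215), (np.float64(0.0), 215), (np.float64(0.01), 206), (np.float64(0.02), 201), (np.float64(0.03), 189), (np.float64(0.04), 183), (np.float64(0.05), 220), (np.float64(0.06), 234), (np.float64(0.07), 234), (np.float64(0.08), 215), (np.float64(0.09), 203), (np.float64(0.1), 151), (np.float64(0.11), 97), (np.float64(0.12), 132), (np.float64(0.13), 134), (np.float64(0.14), 134), (np.float64(0.15), 82), (np.float64(0.16), 72), (np.float64(0.17), 73), (np.float64(0.18), 73), (np.float64(0.19), 72), (np.float64(0.2), 73), (np.float64(0.21), 74), (np.float64(0.22), 73), (np.float64(0.23), 98), (np.float64(0.24), 100), (np.float64(0.25), 100)]
```

```bash
cat > leaves.py <<'E'
from h import *
def cross(s,thr,rev=False):
    # first crossing above thr from start
    for i in range(1,len(s)):
        if s[i-1]<thr<=s[i]: return i-1+(thr-s[i-1])/(s[i]-s[i-1])
def fit(A): # robust line a: x=..  returns dir, point
    vx,vy,x0,y0=cv2.fitLine(A.astype(np.float32),cv2.DIST_HUBER,0,0.001,0.001).ravel(); 
    if vx<0: vx,vy=-vx,-vy
    return np.array([vx,vy]),np.array([x0,y0])
def leafpose(p,cu,cv,rows,z=0.010,thr=158):
    g=cv2.cvtColor(p,cv2.COLOR_RGB2LAB)[...,0].astype(float)*1.0
    g=p[...,2].astype(float)*0+p.min(axis=2)  # min channel
    L=[];R=[]
    for v in rows:
        # start from plate interior outward
        s=g[v]; 
        for sg,lst in((-1,L),(1,R)):
            # from outside (13px) inwards
            seq=s[cu+sg*13:cu+sg*4:-sg] if True else 0
            c=cross(seq,thr)
            if c is not None: lst.append((cu+sg*13-sg*c,v))
    B=[]
    for u in range(cu-7,cu+6):
        seq=g[cv+17:cv+5:-1,u]; c=cross(seq,thr)
        if c is not None: B.append((u,cv+17-c))
    return [onz('top',np.array(q),z)[:,:2] for q in (L,R,B)]
if __name__=='__main__':
    p=np.load('top.npz')['p']
    for n,(cu,cv,r0,r1) in enumerate([(190,218,205,227),(215,225,212,233),(241,227,214,236)]):
        L,R,B=leafpose(p,cu,cv,range(r0,r1))
        dl,pl=fit(L);dr,pr=fit(R)
        db,pb=fit(B); 
        yl,yr=np.arctan2(dl[1],dl[0]),np.arctan2(dr[1],dr[0])
        yb=np.arctan2(db[1],db[0]); yb=yb+np.pi/2 if yb<0 else yb-np.pi/2
        yaw=np.mean([yl,yr]); x=np.array([np.cos(yaw),np.sin(yaw)]); yv=np.array([-x[1],x[0]])
        w=(pl-pr)@yv; yc=(pl+pr)@yv/2; xb=pb@x
        o=x*(xb+.036)+yv*yc
        print(n,'yaws',yl.round(3),yr.round(3),yb.round(3),'width',w.round(4),'origin',o.round(4))
        # teeth pitch
        gr=cv2.cvtColor(p,cv2.COLOR_RGB2GRAY).astype(np.float32)
        for off in (.0555,.0575,.0595):
            t=np.linspace(-.033,.033,661); X=o+x*off+np.outer(t,yv)
            uv=proj('top',np.c_[X,np.full(len(t),.01)]).astype(np.float32)
            s=cv2.remap(gr,uv[:,:1],uv[:,1:],cv2.INTER_CUBIC).ravel()
            q=s-np.polyval(np.polyfit(t,s,2),t); q*=np.hanning(len(q))
            per=np.linspace(.007,.0115,91); pw=np.array([abs(np.sum(q*np.exp(2j*np.pi*t/P_))) for P_ in per])
            print('   off',off,'pitch',per[pw.argmax()].round(5),[round(float(pw[np.argmin(abs(per-k))])) for k in(.008,.009,.01)])
E
python3 leaves.py
```

```text
0 yaws -0.068 -0.092 -0.07 width 0.069 origin [0.455  0.3323]
   off 0.0555 pitch 0.01005 [843, 3522, 5299]
   off 0.0575 pitch 0.01 [1626, 6335, 8752]
   off 0.0595 pitch 0.0099 [1396, 5304, 6902]
1 yaws -0.117 -0.179 -0.132 width 0.0676 origin [0.4327 0.2411]
   off 0.0555 pitch 0.0082 [3130, 2108, 430]
   off 0.0575 pitch 0.0082 [4471, 3372, 1484]
   off 0.0595 pitch 0.0082 [3338, 2634, 1270]
2 yaws -0.127 -0.124 -0.236 width 0.0687 origin [0.4266 0.1497]
   off 0.0555 pitch 0.009 [887, 1502, 1069]
   off 0.0575 pitch 0.00895 [2752, 4483, 2903]
   off 0.0595 pitch 0.00895 [3511, 5826, 3997]
```

```bash
cat >> h.py <<'E'
def q(psi): 
    return np.array([np.cos(psi/2),np.sin(psi/2),0,0])
def st(tag=''):
    s=r.read_state(); print(tag,round(s['time_s'],2),np.round(s['eef_pos'],4),'F',np.round(s['contact_force'],1),'M',np.round(s['torque'],2),'w',round(s['grip_width'],4)); return s
E
python3 - <<'E'
from h import *
from scipy.optimize import least_squares
Q=[]
for n in('top','scene'):
    T=np.load(n+'.npz');d=T['d'];v,u=np.mgrid[0:420,0:560]
    P=atd(n,np.c_[u.ravel(),v.ravel()],d.ravel())
    k=(abs(P[:,1])<.08)&(P[:,2]>.085 if n=='top' else P[:,2]>.07)&(P[:,2]<.12)&(abs(P[:,0]-.663)<.05)
    A=P[k];Q.append(A)
    f=lambda p:np.hypot((A[:,0]-p[0]*A[:,1]-p[1])/np.hypot(1,p[0]),A[:,2]-.075)-p[2]
    s=least_squares(f,[.086,.663,.023],loss='soft_l1',f_scale=.002); print(n,k.sum(),s.x,np.sqrt(np.mean(s.fun**2)))
B=onz('top',[[257.1,165.5],[325.7,172.5]],.068);print('block outer ends',B)
g=q(np.pi-.126);print(r.solve_ik([.427,.150,.12],g),r.solve_ik([.427,.150,.04],g))
for D in(.09,.079):
    x=np.array([np.cos(-.0865),np.sin(-.0865)]);print(r.solve_ik([*(np.array([.663,0])-D*x),.1075],q(np.pi-.0865)))
E
```

```text
top 466 [0.08911196 0.66514226 0.021672  ] 0.004157745666258961
scene 717 [0.0873969  0.66014935 0.02312315] 0.003465678975292031
block outer ends [[ 0.64181057  0.09519027  0.068     ]
 [ 0.62100408 -0.1442773   0.068     ]]
[ 1.68199840e-01  3.84034608e-01  1.90076468e+00 -4.44089210e-16
  8.56793368e-01 -1.27659649e+00] [ 1.68199840e-01  5.28731183e-01  1.96882157e+00 -4.44089210e-16
  6.44039905e-01 -1.27659649e+00]
[-1.20079613e-01  5.82610279e-01  1.57735213e+00 -4.44089210e-16
  9.81630243e-01 -1.60437594e+00]
[-1.19442103e-01  5.99358510e-01  1.54441417e+00 -4.44089210e-16
  9.97819971e-01 -1.60373843e+00]
```

These could be taken for the wanted leaf, at full-resolution top pixels: tray leaves A (189,219), B (215,225) and C (240,227), turquoise look-alike (173,281), black look-alike (216,272). The close crop shows that the three in the dark tray are steel with wooden grips. By tooth spacing A≈10, B≈8 and C≈9 mm, and the middle screw measures ≈9 mm, so I'll try C first.

Run:
```python
from h import *
g=q(np.pi-.126)
command_gripper(.042,50)
r.reach([.427,.150,.12],g)
st('hover')
print(r.move_straight([.427,.150,.040],speed=.12,max_force=8)); st('down')
p,d=grab('top'); save(p,'g1.png',8,(205,180,290,250))
p,d=grab('scene'); save(p,'g1s.png',7,(275,130,375,215))
```

```text
hover 3.02 [0.4275 0.1495 0.1201] F [-0.4  0.4  0.7] M [-0.02  0.03 -0.02] w 0.0419
False
down 3.84 [0.4274 0.15   0.0404] F [-0.1  0.5  0.1] M [-0.    0.   -0.01] w 0.0423
```

View pics/g1s.png

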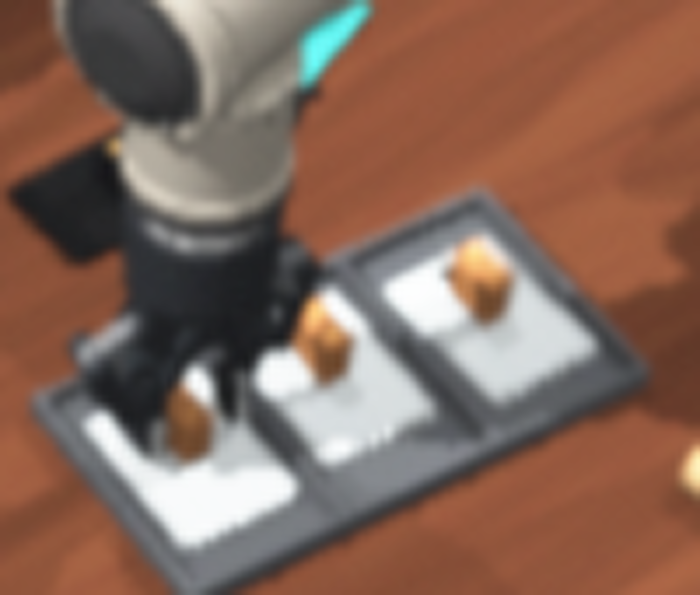

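The fingers straddle the wooden grip at about (188,430) in the crop, clear of the dividers. Next I'll grip, lift and carry the leaf to the screw's near side.

Run:
```python
from h import *
command_gripper(.0,60); st('grip')
s=r.read_state(); p0=np.array(s['eef_pos'])
r.move_straight([p0[0],p0[1],.15],speed=.2); st('lift')
psi=-.087; x=np.array([np.cos(psi),np.sin(psi)]); A=np.array([.6605,-.022])
c=A-.100*x
r.reach([*c,.125],q(np.pi+psi)); r.move_straight([*c,.1079],speed=.1); st('pre')
p,d=grab('top'); save(p,'g2.png',7,(235,130,345,215))
p,d=grab('scene'); save(p,'g2s.png',6,(240,165,365,285))
```

```text
grip 4.28 [0.4274 0.15   0.0408] F [ 0.1 -1.9  5.5] M [-0.23  0.13  0.02] w 0.0173
lift 4.98 [0.4266 0.1498 0.1491] F [ 0.1  0.5 -2.3] M [0.   0.07 0.01] w 0.017
pre 6.17 [ 0.5601 -0.012   0.1078] F [ 0.1 -0.4 -3.1] M [-0.01  0.08 -0.  ] w 0.0169
```

View pics/g2.png

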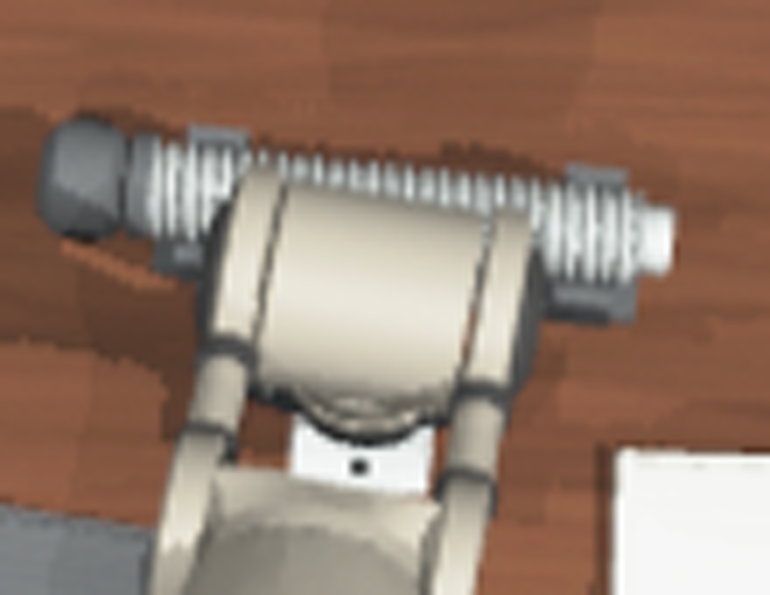

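View pics/g2s.png

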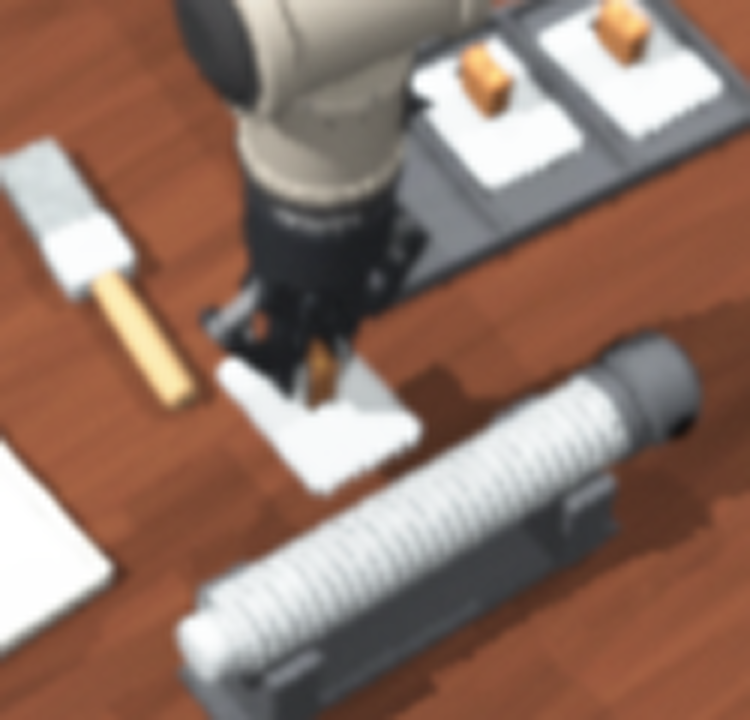

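The leaf is held about 20 mm short of the screw, its teeth towards the screw. I'll check from the depth that it is flat and at the right height before touching.

Run:
```python
from h import *
T=np.load('scene.npz');p=T['p'];d=T['d']
hsv=cv2.cvtColor(p,cv2.COLOR_RGB2HSV)
m=((hsv[...,1]<50)&(hsv[...,2]>165)).astype(np.uint8)
b=np.zeros_like(m);b[220:250,275:312]=1;m&=b
m=cv2.morphologyEx(m,cv2.MORPH_OPEN,np.ones((2,2)))
n,l,s,c=cv2.connectedComponentsWithStats(m);i=1+s[1:,4].argmax();m=(l==i)
e=cv2.erode(m.astype(np.uint8),np.ones((3,3)))>0
v,u=np.where(e);P=atd('scene',np.c_[u,v],d[v,u])
psi=-.087;x=np.array([np.cos(psi),np.sin(psi)]);y=np.array([-x[1],x[0]])
t=np.array([.5601,-.012]);L=np.c_[(P[:,:2]-t)@x,(P[:,:2]-t)@y,P[:,2]]
k=abs(L[:,2]-.077)<.02;L=L[k]
co=np.linalg.lstsq(np.c_[L[:,:2],np.ones(len(L))],L[:,2],rcond=None)[0];print(len(L),'plane dz/dx,dz/dy,z0',co,'std',np.std(L[:,2]-np.c_[L[:,:2],np.ones(len(L))]@co),L.min(0),L.max(0))
# tip edge: contour points on plane z=.0775
cs=max(cv2.findContours(m.astype(np.uint8),cv2.RETR_EXTERNAL,cv2.CHAIN_APPROX_NONE)[0],key=cv2.contourArea)[:,0]
W=onz('scene',cs,.0775);W=np.c_[(W[:,:2]-t)@x,(W[:,:2]-t)@y];print('local extents',W.min(0),W.max(0))
```

```text
240 plane dz/dx,dz/dy,z0 [ 0.0109553  -0.01444164  0.07802227] std 0.002934498473371412 [-0.03005895 -0.03389039  0.06921272] [0.0596882  0.02859779 0.08628692]
local extents [-0.03538693 -0.0371663 ] [0.0626128 0.0343079]
```

Plate flat within about 1° and top at 78 mm (77.5 wanted). Now feeling for the grooves.

```bash
cat > feel.py <<'E'
from h import *
psi=-.087; x=np.array([np.cos(psi),np.sin(psi)]); y=np.array([-x[1],x[0]]); A=np.array([.6605,-.022]); Z=.1079
def loc():
    e=np.array(r.read_state()['eef_pos']); return (A-e[:2])@x,(e[:2]-A)@y,e[2]
def go(D,o,**k):
    c=A-D*x+o*y; return r.move_straight([*c,Z],**k)
def probe(o,back,F=6):
    hit=go(.074,o,speed=.03,max_force=F); D,oo,z=loc(); s=r.read_state()
    print(round(s['time_s'],2),'o',round(o*1e3,1),'hit',hit,'D',round(D*1e3,2),'lat',round(oo*1e3,2),'F',np.round(s['contact_force'],1)); return D
E
python3 - <<'E'
from feel import *
go(.090,0,speed=.06)
D0=probe(0,0); best=D0
for o in (.002,.004,.006,.008):
    if D0<.0805: break
    go(D0+.002,o-.002,speed=.05); go(D0+.002,o,speed=.05)
    D=probe(o,0)
    if abs(D-D0)>.0025: break
E
```

```text
6.97 o 0.0 hit True D 82.21 lat 0.03 F [ 0.7  0.6 -3.7]
7.78 o 2.0 hit True D 77.71 lat 2.29 F [-0.3  0.  -3. ]
```

Run:
```python
from feel import *
o=loc()[1]; print(loc())
print(go(.0745,o,speed=.01,max_force=9)); print(loc()); st()
r.hold(1.0); print(loc()); st()
p,d=grab('scene'); save(p,'h1s.png',6,(240,165,365,285))
```

```text
(np.float64(0.07770533271139882), np.float64(0.00228951843607769), np.float64(0.10694973867957329))
False
(np.float64(0.07675030864884656), np.float64(0.002344004573219918), np.float64(0.10714528042028242))
 8.35 [ 0.5842 -0.013   0.1071] F [-6.9  0.6 -0.9] M [ 0.02  1.22 -0.01] w 0.0168
(np.float64(0.07675419796498317), np.float64(0.002331550682618482), np.float64(0.10709057353103058))
 9.35 [ 0.5842 -0.013   0.1071] F [-6.8 -0.3 -0.4] M [0.05 1.24 0.05] w 0.0168
```

View pics/h1s.png

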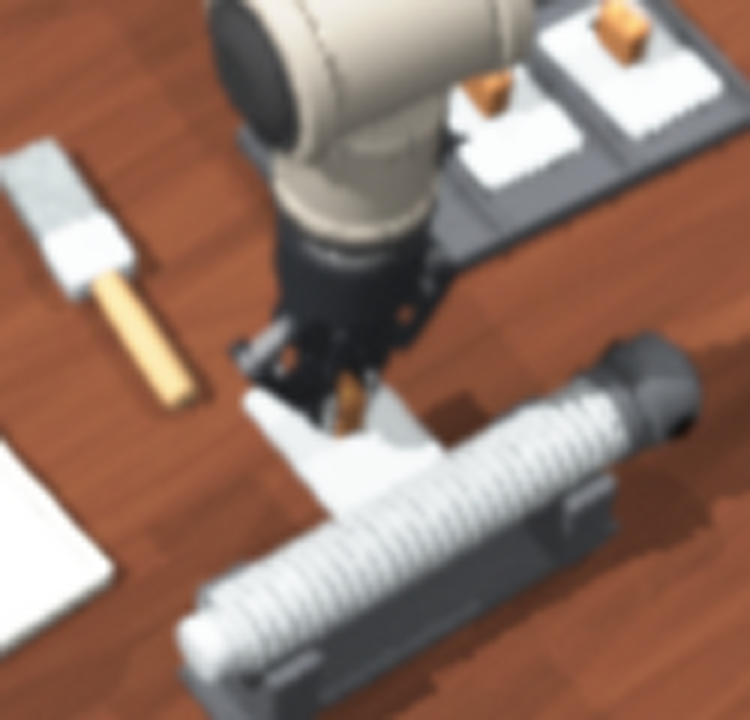

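Run:
```python
from feel import *
o=loc()[1]
print(go(.0732,o,speed=.01,max_force=9)); print(loc()); st()
r.hold(.6); D=loc()[0]
for t in (o+.0015,o-.0015,o): go(.0735,t,speed=.01); print(np.round(loc(),5)); st('lat%.4f'%(t-o))
r.hold(.8); print(np.round(loc(),5))
p,d=grab('scene')
hsv=cv2.cvtColor(p,cv2.COLOR_RGB2HSV)
```

```text
False
(np.float64(0.07664430005249395), np.float64(0.0023700901577551536), np.float64(0.10712141577187795))
 9.68 [ 0.5844 -0.013   0.1071] F [-12.    0.8   3.4] M [ 0.08  1.97 -0.03] w 0.0169
[0.07663 0.0029  0.10704]
lat0.0015 10.58 [ 0.5844 -0.0124  0.107 ] F [-10.7  -3.5   1.5] M [-0.66  1.8  -0.12] w 0.017
[0.07666 0.00214 0.1069 ]
lat-0.0015 11.03 [ 0.5843 -0.0132  0.1069] F [-10.1   5.9   0.3] M [0.93 1.58 0.13] w 0.0174
[0.07663 0.00239 0.10693]
lat0.0000 11.33 [ 0.5844 -0.013   0.1069] F [-10.1  -0.1   0.6] M [ 0.11  1.68 -0.04] w 0.0173
[0.07663 0.00239 0.10692]
```

The leaf dropped about 5 mm into the thread. It then stood hard against a stop: 5 N more moved it only 0.1 mm. It stayed locked to ±0.4 mm along the screw and was held there for over 2 s at 7–12 N, so it is fully home. Next I'll back off and carry it to the job tray.

Run:
```python
from feel import *
D,o,z=loc(); go(.105,o,speed=.1); 
e=r.read_state()['eef_pos']; r.move_straight([e[0],e[1],.16],speed=.2)
g=q(np.pi-.015)
r.reach([.464,-.199,.13],g); st('hover')
p,d=grab('scene'); save(p,'j1s.png',6,(150,165,275,295))
```

```text
hover 13.92 [ 0.4643 -0.1984  0.1295] F [ 0.3  0.5 -2.1] M [0.05 0.04 0.02] w 0.0169
```

View pics/j1s.png

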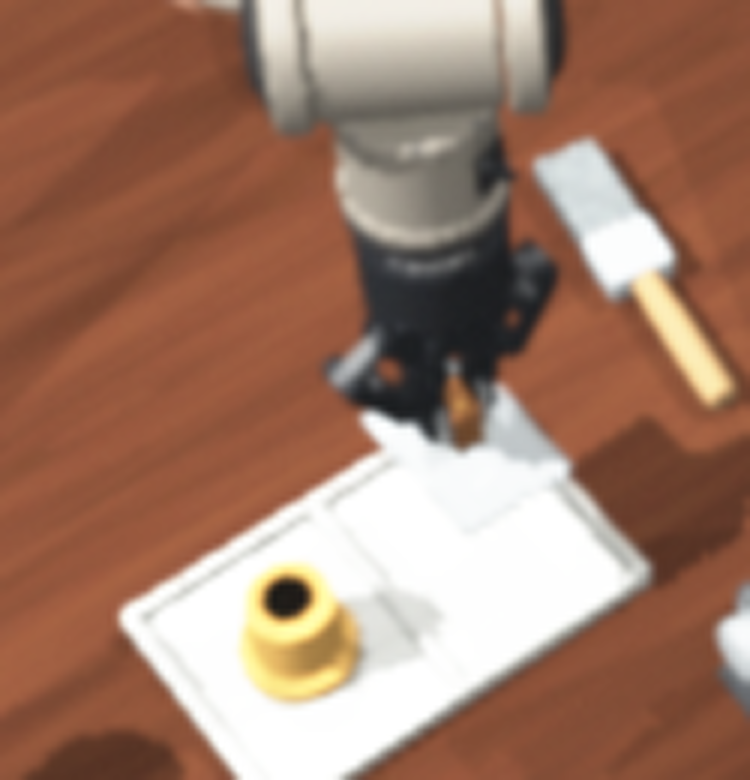

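The leaf hangs level over the empty bay, with the nut blank clear at (300,640). Lowering.

Run:
```python
from h import *
r.move_straight([.464,-.199,.050],q(np.pi-.015),speed=.12); st()
print(r.move_straight([.464,-.199,.037],speed=.015,max_force=3)); st('down')
p,d=grab('scene'); save(p,'j2s.png',6,(150,185,275,295))
```

```text
14.78 [ 0.4646 -0.199   0.0505] F [ 0.   0.8 -2.7] M [ 0.02  0.06 -0.01] w 0.0169
True
down 15.42 [ 0.4639 -0.199   0.0408] F [-1.   0.4  3.6] M [-0.01  0.03  0.03] w 0.0169
```

View pics/j2s.png

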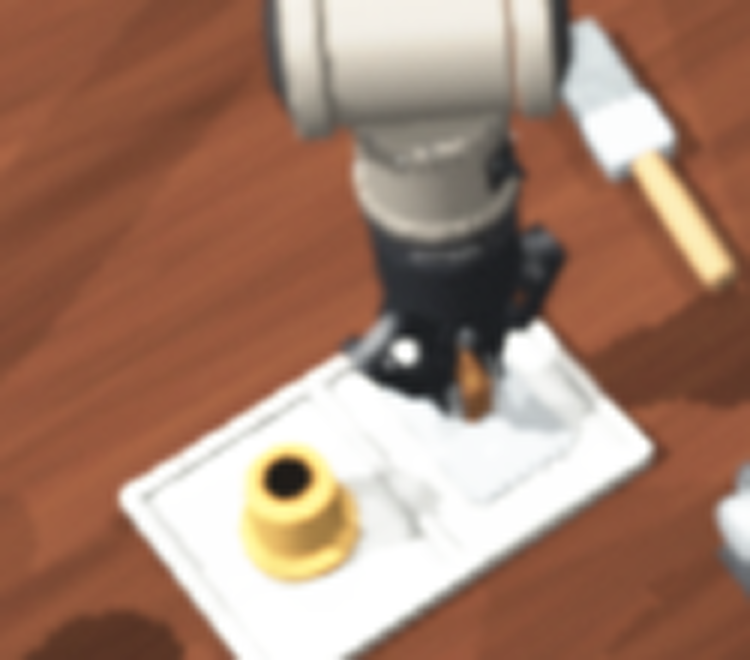

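It made contact at the expected height (40.8 mm against 40.4 mm at the pick) and lies inside the bay walls. Releasing.

Run:
```python
from h import *
command_gripper(.042); st('open')
e=r.read_state()['eef_pos']; print(r.move_straight([e[0],e[1],.16],speed=.15,max_force=8)); st()
r.reach([.36,-.02,.30],q(np.pi-.015)); r.hold(.3); st()
p,d=grab('top'); save(p,'e.png',1.4); save(p,'e_job.png',8,(315,188,397,244)); 
p,d=grab('scene'); save(p,'es.png',6,(150,165,375,295)) if 0 else save(p,'es.png',3.4,(150,145,385,300))
```

```text
open 15.83 [ 0.4633 -0.1986  0.04  ] F [ 0.2  0.  -0.9] M [-0.02 -0.01  0.03] w 0.0423
False
 16.78 [ 0.4628 -0.1983  0.1592] F [ 0.2 -0.2 -0.2] M [-0.02  0.   -0.02] w 0.0418
 18.07 [ 0.3602 -0.0205  0.2994] F [ 0.8 -0.1  0.3] M [-0.03 -0.02  0.04] w 0.0421
```

View pics/e_job.png

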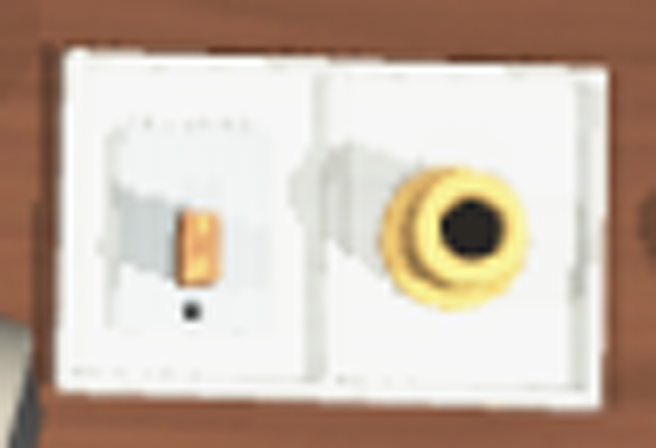

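View pics/es.png

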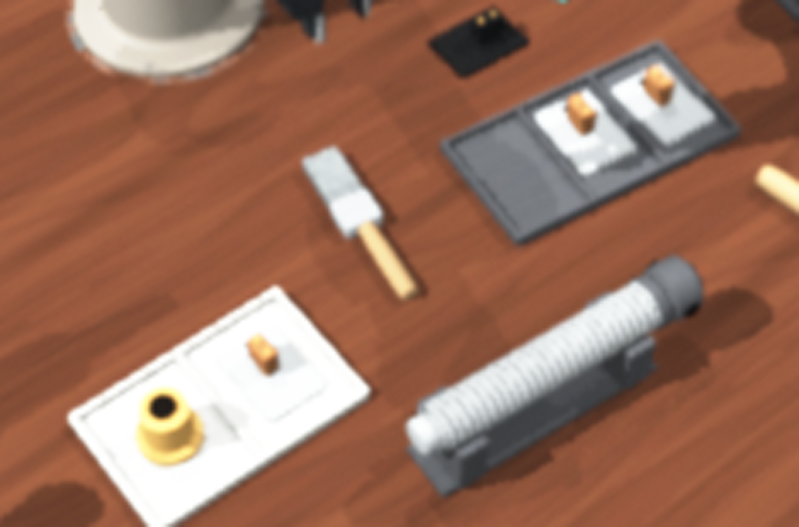

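View pics/e.png

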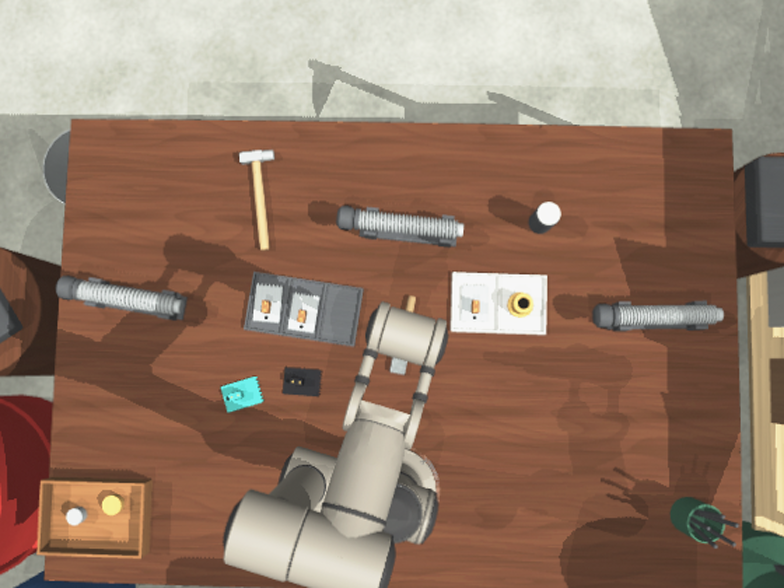

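The leaf lies flat in the empty bay, centred on (190,235) in the job-tray crop and clear of all walls. The other two leaves are untouched in the leaf tray at (265,303) and (303,312) in the top view. The nut blank, brush, hammer, tin and look-alikes have not moved, and the gripper is clear.

Run:
```python
from h import *
st(); r.finish_job()
```

```text
18.17 [ 0.3601 -0.0203  0.2997] F [ 0.9  0.2 -0. ] M [-0.06 -0.01  0.01] w 0.0419
the job is handed in; nothing more can be done
```

The matching leaf is the 9 mm one. I gauged the middle screw with it, laid it flat in the empty bay of the job tray, and handed the job in at about 18 s.

- **Choice of leaf:** The top picture put the middle screw's pitch at about 9 mm and the three leaves at about 10, 8 and 9 mm. I tried the 9 mm leaf first (the lowest-y bay of the leaf tray), and it fitted, so the other two were never lifted.
- **Feeling for the groove:** At the first spot the teeth rode on the crests. After a 2 mm shift along the screw, the leaf dropped in about 5 mm.
- **Fully home:** It stood against a hard stop, moving only 0.1 mm when the push rose from 7 to 12 N, and was locked to ±0.4 mm along the screw. I held it there for over 2 s with at most about 12 N.
- **Last checks:** The final pictures show the leaf flat in the job tray bay and the other two flat in the leaf tray. Nothing else shows any movement, and the gripper is clear of everything.
- **Disagreement:** At home the leaf stood about 2.4 mm nearer the screw axis than the nominal distance from my picture estimate. I put this down to calibration error (good to about 2 mm) plus measuring error, so I trusted the drop, the hard stop and the sideways lock instead.

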